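# Turn the swatch leaf

## Robot

A 6-joint arm with a two-finger parallel gripper is mounted at the origin on the work surface. World frame = base frame: x ahead of the robot, y to its left, z up, the work surface at z = 0. Lengths are in m, angles in rad, forces in N, time in s.
With the tool pointing down it reaches from about 0.325 to 0.9 m from the base axis. Payload 6.1 kg.
Tool frame: the origin (TCP) lies at the very end of the fingers, on their centre line; the grasp point (between the pads) lies 19 mm behind it; z points along the fingers, y is the line along which they close (so a half turn about z gives the same grasp; the last joint's range is limited). The gripper opens to 85 mm and grips with 20 to 120 N. Pads are 22 mm wide; open, the fingers measure 114 mm over their backs; the gripper's body (76 mm by 85 mm) begins 54 mm behind the grasp point. The pads swing forward as they close: fully open they stand 13 mm farther back than shut.
Start: joints at [-1.291, 0.22, 1.526, -0, 1.395, -0.126], TCP at [0.247, -0.574, 0.2] pointing down, gripper open.
Joint ranges: [-2.98, 2.98], [-0.91, 2.08], [0.09, 2.57], [-1.24, 4.39], [0.2, 2.65], [-2.68, 2.68]. Speed limits (rad/s): [2.57, 2.57, 3.01, 3.14, 3.14, 3.14].

## Interface

Orientations are given as a 3x3 rotation matrix whose columns are the frame's x, y, z axes.
In Python, from plant import ctrl, viewer, ticket gives the robot as it stands.
- The arm moves only by the tool move_arm, never from a script. Its argument "moves" is a list of rows, each a list of 4 numbers: the shift along the world's x, y, z in units of 30 mm (1.0 is 30 mm), then the turn about the world's z in units of 5 degrees (1.0 is 5 degrees). A call has 1 to 10 rows; each row shifts and turns the commanded pose from where the row before left it; what a row does not reach is not made up. A row lasts 1/12 s, in which the tool goes at most 41.7 mm and 7.16 degrees, less where a joint would pass 70% of its speed; a pose out of reach is approached as far as the arm can. A call is refused whole if a number of a shift passes 1 or a number of a turn 1, either way. A call with a gripper value outside its range is refused whole. "claw" is the opening, from 0 (shut) to 1 (fully open), set as the call begins (left out, the last holds). The fingers move at their own pace and stop on an object; "squeeze" is the grip in N (left out, the last holds). Time passes only in rows, so rows that do not move let the fingers close. It gives the time, the measured TCP pose, the force, the opening and the grip force at its end, in the units of the state.
- ctrl.read_state(): the state, without advancing time (a new reading comes with each control period).
- viewer.camera(name): name is "scene" or "side" or "wrist"; returns the picture (480x640x3 uint8, red, green, blue); there is no depth.
- viewer.camera_model(name): a dict with "vertical_fov" (degrees; the focal length in pixels is half the picture's height over the tangent of half this angle, whatever the lens; pixels are square), "cx", "cy" (the principal point, pixels), "origin" and "rotation" of the camera in the world. Camera axes: x right, y up, looking along -z (the intrinsics and any distortion apply to the point x, -y, -z); pixel columns grow to the right and rows downward; lengths in m; the calibration is good to about 2 mm. A picture is of the moment at which its call begins: read the wrist's pose just before it. camera_model takes no time and is no camera call; for the wrist camera it gives the pose at the moment of the call.
- ticket.close_job(): hands the job in; it is judged then, once.
The state is a dict: "time": time; "joint_positions": joint angles; "joint_vel": joint speeds; "effort": joint torques, N m; "position": TCP position; "tcp_rot": TCP orientation; "ft_force": force on the tool from outside, world axes, zero at the start; "moment": the same for the moment, N m; "finger_gap": finger opening in m; "finger_force": force on a finger pad.
Only numpy, scipy, OpenCV 4.12 (cv2) and the standard library are available. Lean on these libraries where they do the work, as an engineer would, in place of code of your own. Each camera call takes 0.05 s, during which the arm holds its last target. There are 200 camera calls.

## Task

The one leaf of the open swatch book has been left part-way up on its stiff hinge. With the outside of the fingers or a fingertip, turn it over the spine and press it fully flat on the other side, so that the samples it covered can be seen. Do it steadily, without flicking or pinching the leaf, do not shift or lift the book, leave everything else on the table where it is, and take the hand away.

Things in the scene. Friction and masses are not known exactly. Their poses are not given: they have to be found in the camera images.
- book: open swatch book, loose on the table, about 1.6 kg: wooden base board 170 mm (its x) by 290 mm (its y) by 8 mm, and on it two stacks of sample boards (150 x 122 mm, top at 22.5 mm above the table), one on each side of a steel spine rod that runs along its x axis. The leaf's closed side is its -y side, the side to turn it to is its +y side. Origin: centre of the underside, at table height; z up
- spine (a point): middle of the spine rod, on the hinge axis, 26 mm above the table; the hinge axis runs along the book's x; the two posts that carry the rod stand 79 mm either way along x and rise to 33 mm
- leaf_edge (a point): middle of the leaf's free edge, 132 mm from the hinge axis. Leaf: a rigid board 140 mm long (along the spine), 6 mm thick, about 0.12 kg, reaching from 12 to 132 mm from the hinge axis. Its own y axis points from the free edge to the hinge; its own z is the normal of the face that is uppermost at joint 0
- leaf (a joint): angle of the leaf (rad): 0 = flat on the book's -y side, pi/2 = upright, pi (the stop) = flat on the +y side; starts between 0.6 and 1.1. The hinge is stiff (about 0.15 N m of friction, some 1 to 2.5 N at the free edge) and the leaf stays at any angle where it is left, so it must be pushed all the way down
- tub: clear plastic paint tub, 92 mm wide, 100 tall, open, some pink paint in it; origin at the centre of its underside. Bystander, loose, to be left alone
- tape: roll of paper tape lying flat, 90 mm across, 24 tall; origin at the centre of its underside. Bystander, loose, to be left alone
- weight: steel pattern weight with a small knob, 56 mm across, 48 tall; origin at the centre of its underside. Bystander, loose, to be left alone
- brush: brush lying on the table, 200 mm long (origin at its middle, underside). Bystander, loose, to be left alone
- bottle: black capped bottle, 54 mm across, 150 tall; origin at the centre of its underside. Bystander, loose, to be left alone
- mug: white mug, 80 mm across, 90 tall; origin at the centre of its underside. Bystander, loose, to be left alone
- blocks: wooden block, 50 x 70 x 35 mm tall; origin at the centre of its underside. Bystander, loose, to be left alone

How it is judged:
By the outcome, as a careful person would: the job done as asked, in the order asked, and still so for the second after the job is handed in, with the robot touching nothing.
It also fails if it takes over 40 s, if anything falls off the work surface, if the arm or the gripper's body presses on something with over 40 N, if the wrist force passes 120 N, or if a joint passes its speed limit or range.

## Working session

There is one attempt and no reset: what is moved stays moved. The work goes in short steps, Python scripts to look and compute and a tool call to move; the robot and the scene stay as the last step left them, time stands still between calls to the robot, and variables do not carry over. Pictures are saved under pics/ and viewed, at most 10 in all, crops included, and the job is handed in when it is done.

Besides the shell and the picture viewer there is one more tool, called after ">>>" in YAML: its name, and indented under it one key for each argument. move_arm: Moves the arm, as the interface text tells. Its arguments: {"type":"object","properties":{"moves":{"type":"array","items":{"type":"array","items":{"type":"number"}}},"claw":{"type":"number"},"squeeze":{"type":"number"}},"required":["moves"]}

```bash
mkdir -p pics; python3 - <<'E'
from plant import ctrl, viewer
import cv2
for n in ("scene","side"):
    cv2.imwrite(f"pics/{n}0.png",viewer.camera(n)[:,:,::-1])
    print(n,viewer.camera_model(n))
s=ctrl.read_state();print(s["time"],s["position"],s["tcp_rot"],s["ft_force"])
E
```

```text
scene {'vertical_fov': 45.36216894916335, 'cx': 318.75176372406906, 'cy': 239.6329848104546, 'origin': array([1.36833795, 0.29410933, 0.77796187]), 'rotation': array([[-0.27698886, -0.63768825,  0.71877039],
       [ 0.96076067, -0.19524808,  0.19702064],
       [ 0.01470079,  0.74513884,  0.66674733]])}
side {'vertical_fov': 57.50779951403482, 'cx': 320.7801099813328, 'cy': 237.0204497579274, 'origin': array([ 0.27468592, -0.35732353,  0.708689  ]), 'rotation': array([[ 0.80597821,  0.47036188, -0.35938672],
       [-0.59193573,  0.63698861, -0.49381941],
       [-0.00334858,  0.61074153,  0.79182294]])}
0.1 [ 0.24651673 -0.5736497   0.19907096] [[ 9.18793112e-01  3.94739077e-01 -5.27885626e-04]
 [ 3.94739374e-01 -9.18791441e-01  1.76489330e-03]
 [ 2.11655558e-04 -1.82994905e-03 -9.99998303e-01]] [ 1.05429763 -0.02087331  0.00417939]
```

View pics/scene0.png

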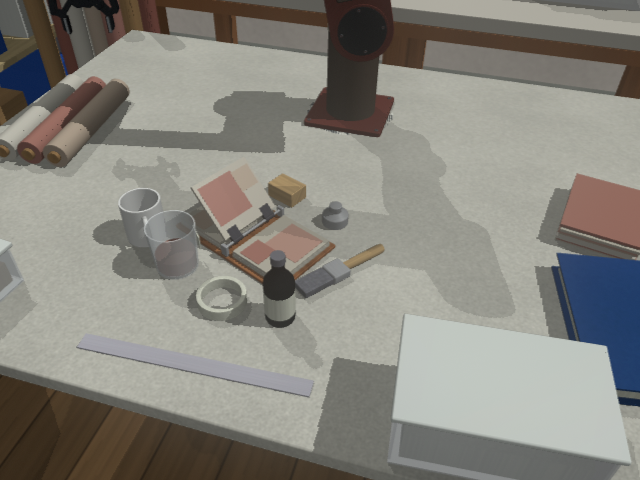

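View pics/side0.png

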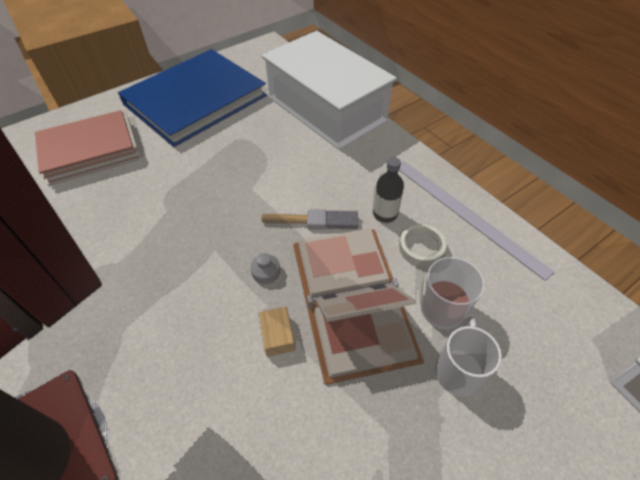

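The scene view shows the leaf raised over the far-left stack (spine about (255,222) px). The side view shows it nearly edge-on at (320–415, 290–315), with the bystanders around the book. I'll zoom in for the corners.

```bash
python3 - <<'E'
import cv2,numpy as np
a=cv2.imread("pics/scene0.png")[150:300,180:350]; b=cv2.imread("pics/side0.png")[220:390,280:430]
f=lambda i,s:cv2.resize(i,None,fx=s,fy=s,interpolation=cv2.INTER_CUBIC)
cv2.imwrite("pics/a.png",f(a,4)); cv2.imwrite("pics/b.png",f(b,3.5))
E
```

```text
(no output)
```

View pics/a.png

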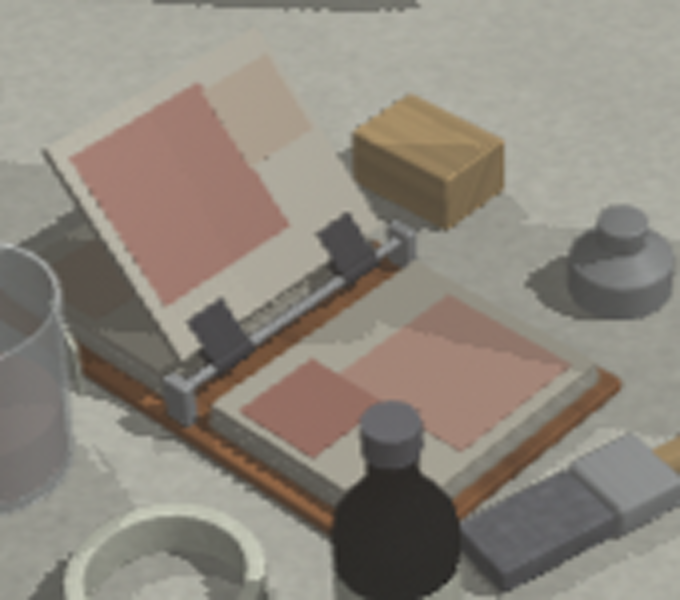

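View pics/b.png

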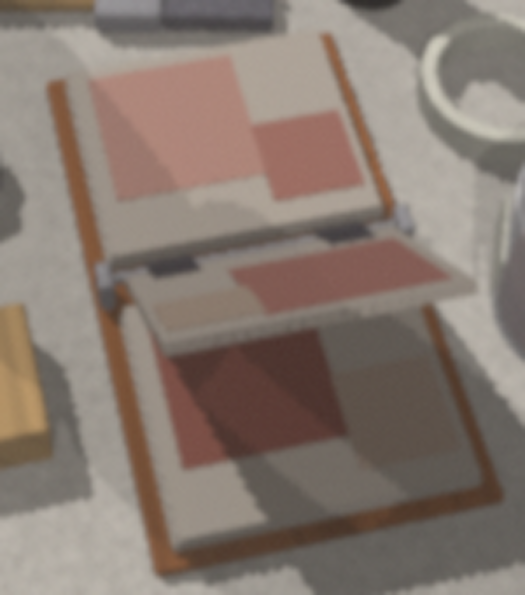

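The crops give base corners, posts and leaf corners in both views. I'll fit book x, y, yaw and the leaf angle to them.

```bash
cat > h.py <<'E'
import numpy as np
from plant import viewer
from scipy.optimize import least_squares
M={n:viewer.camera_model(n) for n in("scene","side")}
def proj(n,P):
    m=M[n];c=(np.asarray(P)-m["origin"])@m["rotation"];f=240/np.tan(np.radians(m["vertical_fov"]/2))
    return np.array([m["cx"]+f*c[0]/-c[2],m["cy"]-f*c[1]/-c[2]])
def ray(n,u,v,z):
    m=M[n];f=240/np.tan(np.radians(m["vertical_fov"]/2))
    d=m["rotation"]@np.array([(u-m["cx"])/f,-(v-m["cy"])/f,-1]);return m["origin"]+d*(z-m["origin"][2])/d[2]
def world(q,p):
    c,s=np.cos(q[2]),np.sin(q[2]);return np.array([q[0]+c*p[0]-s*p[1],q[1]+s*p[0]+c*p[1],p[2]])
def leaf(th,x,r,n):
    return np.array([x,-r*np.cos(th)+n*np.sin(th),.026+r*np.sin(th)+n*np.cos(th)])
E
python3 - <<'E'
from h import *
A=lambda x,y:(x/4+179.6,y/4+149.6); B=lambda x,y:(x/3.5+279.6,y/3.5+219.6)
F=[("scene",(-.085,.145,.008),A(620,380)),("side",(-.085,.145,.008),B(50,85)),("side",(.085,.145,.008),B(330,36)),
("side",(-.085,-.145,.008),B(158,562)),("side",(.085,-.145,.008),B(500,488)),
("scene",(.079,0,.033),A(180,378)),("scene",(-.079,0,.033),A(400,232)),("side",(-.079,0,.033),B(105,270)),("side",(.079,0,.033),B(403,213))]
L=[("scene",(.07,.132,.003),A(50,150)),("scene",(-.07,.132,.003),A(260,38)),("side",(-.07,.132,.003),B(168,340)),("side",(.07,.132,.003),B(472,280)),("scene",(.07,.012,.003),A(190,355))]
def res(q):
    return np.concatenate([proj(n,world(q,p))-u for n,p,u in F]+[proj(n,world(q,leaf(q[3],*p)))-u for n,p,u in L])
best=min((least_squares(res,[.6,.1,y,.85],loss="soft_l1") for y in np.arange(-3,3,.7)),key=lambda r:r.cost)
q=best.x;print(q,np.degrees(q[2:]));print(res(q).reshape(-1,2).round(1).tolist())
np.save("q.npy",q)
for n,p in [("spine",(0,0,.026)),("edge",leaf(q[3],0,.132,0)),("e+",leaf(q[3],.07,.132,0)),("e-",leaf(q[3],-.07,.132,0)),("pi edge",(0,.132,.026))]: print(n,world(q,p).round(3))
for n,u,v,z in [("scene",335,207,.048),("scene",280,257,.15),("scene",222,283,.024),("scene",171,225,.1),("scene",140,200,.09),("side",388,208,.06),("side",276,330,.035),("side",340,218,.01),("side",471,345,.09),("side",451,272,.1)]: print(n,u,v,ray(n,u,v,z).round(3))
E
```

```text
[ 0.55963408 -0.06259486 -0.4204749   0.78985875] [-24.09143738  45.25557263]
[[2.0, -0.3], [-1.1, -2.7], [0.3, -2.8], [-0.8, 1.2], [1.4, 0.7], [0.1, 0.5], [1.3, -1.6], [0.0, -0.7], [0.3, -0.7], [-1.1, -0.7], [-0.6, -3.5], [-1.5, 0.2], [1.2, -0.3], [-1.4, 1.0]]
spine [ 0.56  -0.063  0.026]
edge [ 0.522 -0.147  0.12 ]
e+ [ 0.586 -0.176  0.12 ]
e- [ 0.458 -0.119  0.12 ]
pi edge [0.614 0.058 0.026]
scene 335 207 [0.476 0.082 0.048]
scene 280 257 [0.749 0.061 0.15 ]
scene 222 283 [ 0.72  -0.064  0.024]
scene 171 225 [ 0.678 -0.173  0.1  ]
scene 140 200 [ 0.617 -0.271  0.09 ]
side 388 208 [0.719 0.027 0.06 ]
side 276 330 [ 0.404 -0.051  0.035]
side 340 218 [0.654 0.095 0.01 ]
side 471 345 [ 0.616 -0.27   0.09 ]
side 451 272 [ 0.681 -0.164  0.1  ]
```

The fit is good: residuals are 1–3 px, the spine is at (0.560, -0.063), yaw is -24.1° and the leaf is at 45°. I'll shut the fingers, align the tool with the book, and go to the free-edge side at book (-0.02, -0.15).

>>> move_arm:
  moves:
    - [0.4,0.64,0,-0.95]
    - [0.4,0.64,0,-0.95]
    - [0.4,0.64,0,-0.95]
    - [0.4,0.64,0,-0.95]
    - [0.4,0.64,0,-0.95]
    - [0.4,0.64,0,-0.95]
    - [0.4,0.64,0,-0.95]
    - [0.4,0.64,0,-0.95]
    - [0.4,0.64,0,-0.95]
    - [0.4,0.64,0,-0.95]
  claw: 0
  squeeze: 20

```text
time: 0.93
position: [0.367, -0.381, 0.1996]
tcp_rot: [[0.91, -0.415, -0.0], [-0.415, -0.91, 0.001], [-0.001, -0.0, -1.0]]
ft_force: [0.3, 0.2, 0.3]
finger_gap: 0.0
finger_force: 0.0
```

>>> move_arm:
  moves:
    - [0.38,0.64,0,0]
    - [0.38,0.64,0,0]
    - [0.38,0.64,0,0]
    - [0.38,0.64,0,0]
    - [0.38,0.64,0,0]
    - [0.38,0.64,0,0]
    - [0.38,0.64,0,0]
    - [0.38,0.64,0,0]
    - [0.38,0.64,0,0]
    - [0.38,0.64,0,0]

```text
time: 1.77
position: [0.4808, -0.189, 0.1997]
tcp_rot: [[0.912, -0.411, -0.001], [-0.411, -0.912, 0.0], [-0.001, -0.0, -1.0]]
ft_force: [1.0, 0.7, 0.4]
finger_gap: 0.0002
finger_force: 0.0
```

>>> move_arm:
  moves:
    - [0,0,-0.4,0]
    - [0,0,-0.4,0]
    - [0,0,-0.4,0]
    - [0,0,-0.4,0]
    - [0,0,-0.4,0]
    - [0,0,-0.4,0]
    - [0,0,-0.4,0]
    - [0,0,-0.4,0]
    - [0,0,-0.4,0]
    - [0,0,0,0]

```text
time: 2.6
position: [0.4788, -0.1893, 0.0888]
tcp_rot: [[0.912, -0.411, -0.004], [-0.411, -0.912, 0.002], [-0.005, -0.0, -1.0]]
ft_force: [-1.9, 0.1, -0.4]
finger_gap: -0.0004
finger_force: 0.0
```

>>> move_arm:
  moves:
    - [0.068,0.152,0,0]
    - [0.068,0.152,0,0]
    - [0.068,0.152,0,0]
    - [0.068,0.152,0,0]
    - [0.068,0.152,0,0]
    - [0.068,0.152,0,0]
    - [0.068,0.152,0,0]
    - [0.068,0.152,0,0]
    - [0.068,0.152,0,0]
    - [0.068,0.152,0,0]

```text
time: 3.43
position: [0.5012, -0.1443, 0.0921]
tcp_rot: [[0.912, -0.411, -0.0], [-0.411, -0.912, -0.0], [-0.0, 0.0, -1.0]]
ft_force: [-3.9, -6.6, 6.4]
finger_gap: 0.0001
finger_force: 5.5
```

The upward force is the edge dragging up the finger. I'll raise the hand with the edge as it turns.

>>> move_arm:
  moves:
    - [0.027,0.061,0.06,0]
    - [0.027,0.061,0.06,0]
    - [0.027,0.061,0.06,0]
    - [0.027,0.061,0.06,0]
    - [0.027,0.061,0.06,0]
    - [0.027,0.061,0.05,0]
    - [0.027,0.061,0.05,0]
    - [0.027,0.061,0.05,0]
    - [0.027,0.061,0.05,0]
    - [0.027,0.061,0.05,0]

```text
time: 4.27
position: [0.5093, -0.1261, 0.1087]
tcp_rot: [[0.912, -0.411, -0.0], [-0.411, -0.912, 0.0], [-0.0, -0.0, -1.0]]
ft_force: [0.4, 0.1, 0.6]
finger_gap: -0.0003
finger_force: 0.0
```

```bash
python3 - <<'E'
from plant import viewer
import cv2,numpy as np
a=viewer.camera("scene")[130:310,120:360,::-1]; b=viewer.camera("side")[150:390,230:490,::-1]
a=cv2.resize(a,(400,300),interpolation=cv2.INTER_CUBIC);b=cv2.resize(b,(325,300),interpolation=cv2.INTER_CUBIC)
cv2.imwrite("pics/c.png",np.hstack([a,b]))
E
```

```text
(no output)
```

View pics/c.png

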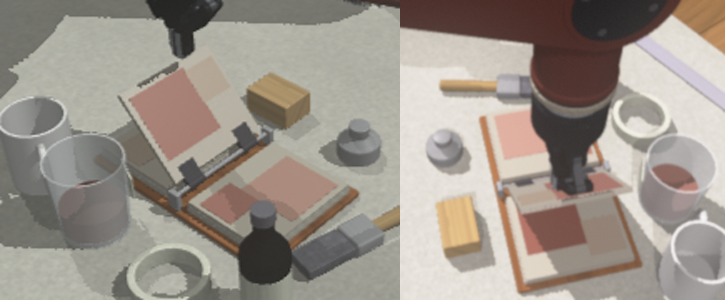

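The scene crop suggests the leaf is at nearly its old angle, with its corners at about (192,187) and (243,160) in full pixels. I need to know whether the fingertip is behind the edge or over it.

```bash
python3 - <<'E'
from h import *
from plant import ctrl
import cv2
q=np.load("q.npy");s=ctrl.read_state();T=s["position"];print(T,s["ft_force"])
out=[]
for n,(x0,y0,w,h,k) in {"scene":(180,130,100,120,5),"side":(290,230,150,120,4)}.items():
    im=viewer.camera(n)[:,:,::-1][y0:y0+h,x0:x0+w]; im=cv2.resize(im,None,fx=k,fy=k,interpolation=cv2.INTER_CUBIC)
    P=lambda p:tuple(int(v) for v in (proj(n,p)-[x0,y0]+.5)*k)
    cv2.circle(im,P(T),4,(0,255,0),1)
    for th,c in ((.6,(255,0,0)),(.79,(0,255,255)),(1.0,(255,0,255))):
        cv2.polylines(im,[np.array([P(world(q,leaf(th,x,r,.003))) for x,r in((.07,.012),(.07,.132),(-.07,.132),(-.07,.012))])],False,c,1)
    out.append(im)
print([o.shape for o in out])
H=max(o.shape[0] for o in out);out=[cv2.copyMakeBorder(o,0,H-o.shape[0],0,0,0) for o in out]
r=np.hstack(out);r=cv2.resize(r,None,fx=.72,fy=.72,interpolation=cv2.INTER_AREA);cv2.imwrite("pics/d.png",r)
E
```

```text
[ 0.50954081 -0.12614516  0.10893562] [0.05278912 0.581205   0.26730653]
[(600, 500, 3), (480, 600, 3)]
```

View pics/d.png

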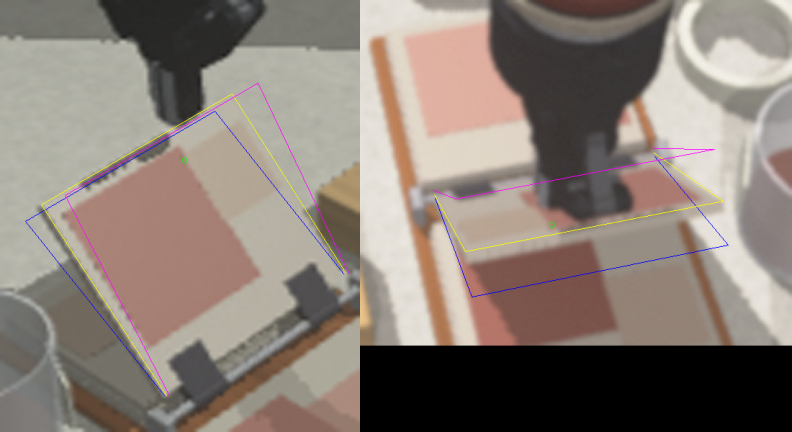

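The overlay is ambiguous, so I'll take one clean before/after comparison.

```bash
python3 - <<'E'
from plant import viewer
import cv2,numpy as np
s0=cv2.imread("pics/scene0.png");d0=cv2.imread("pics/side0.png")
s1=viewer.camera("scene")[:,:,::-1].copy();d1=viewer.camera("side")[:,:,::-1].copy()
cv2.imwrite("pics/s1.png",s1);cv2.imwrite("pics/d1.png",d1)
f=lambda i,x,y:cv2.resize(i[y:y+75,x:x+100],(400,300),interpolation=cv2.INTER_CUBIC)
g=lambda i:cv2.resize(i[255:345,305:425],(400,300),interpolation=cv2.INTER_CUBIC)
cv2.imwrite("pics/e.png",np.vstack([np.hstack([f(s0,185,150),f(s1,185,150)]),np.hstack([g(d0),g(d1)])]))
E
```

```text
(no output)
```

View pics/e.png

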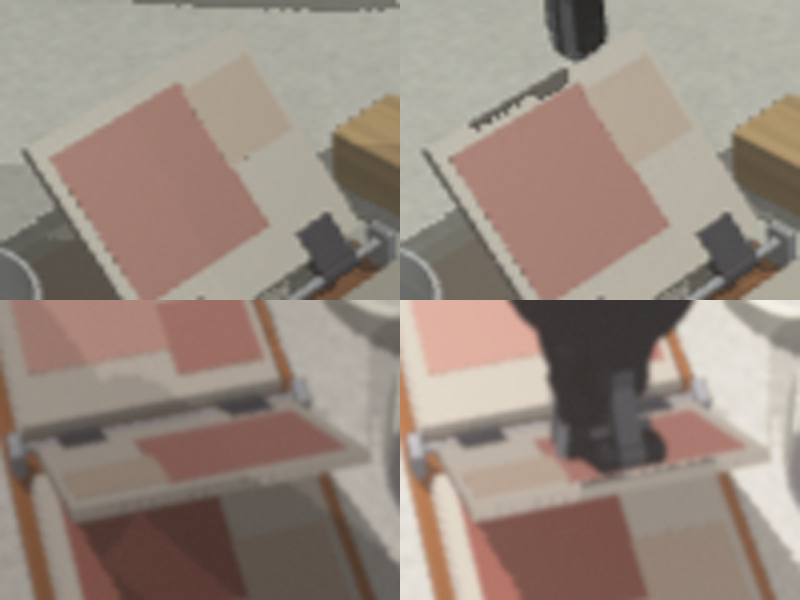

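```bash
python3 - <<'E'
from h import *
from plant import ctrl
s=ctrl.read_state();print(s["position"],s["finger_gap"],s["ft_force"],s["time"])
tri=lambda a,b:least_squares(lambda P:np.r_[proj("scene",P)-a,proj("side",P)-b],[.52,-.14,.12])
q=np.load("q.npy")
A=lambda x,y:(184.6+x/4,149.6+y/4); B=lambda x,y:(304.6+x*.3,254.6+(y-300)*.3)
inv=lambda P:(np.array([[np.cos(q[2]),np.sin(q[2])],[-np.sin(q[2]),np.cos(q[2])]])@(P[:2]-q[:2])).round(4)
for nm,a,b in [("tip",A(178,58),B(220,468)),("e+",A(24,150),B(368,460)),("e-",A(250,38),B(75,510)),("h+",A(150-20,300),B(0,0))][:3]:
    r=tri(a,b);print(nm,r.x.round(4),"book",inv(r.x),"cost",r.cost.round(2))
print("tcp book",inv(s["position"]))
E
```

```text
[ 0.50911088 -0.12634332  0.10848862] 0.000549669602868313 [-0.02284885  0.12275996 -0.61157191] 4.5667
tip [ 0.5172 -0.1377  0.1313] book [-0.008  -0.0859] cost 34.22
e+ [ 0.5838 -0.1765  0.1179] book [ 0.0685 -0.0941] cost 0.01
e- [ 0.4607 -0.1137  0.1141] book [-0.0694 -0.087 ] cost 2.45
tcp book [-0.0201 -0.0788]
```

```bash
python3 - <<'E'
from h import *
from plant import ctrl
T=ctrl.read_state()["position"]
for dz in (0,.01,.015,.02,.03,.06): 
    P=T+[0,0,dz]; a=proj("scene",P);b=proj("side",P)
    print(dz,a.round(1),b.round(1),"e.png scene",((a-[184.6,149.6])*4).round(),"side",((b-[304.6,254.6])/.3+[400,300]).round())
m=viewer.camera_model("wrist");print(m["origin"]-T,m["rotation"].round(2).tolist())
E
```

```text
0 [230.7 174. ] [356.  307.9] e.png scene [184.  97.] side [571. 478.]
0.01 [230.3 169.8] [356.4 304.7] e.png scene [183.  81.] side [573. 467.]
0.015 [230.1 167.7] [356.6 303.1] e.png scene [182.  73.] side [573. 462.]
0.02 [229.8 165.6] [356.8 301.5] e.png scene [181.  64.] side [574. 456.]
0.03 [229.4 161.4] [357.2 298.2] e.png scene [179.  47.] side [575. 445.]
0.06 [228.  148.4] [358.5 287.7] e.png scene [174.  -5.] side [580. 410.]
[ 0.07291895 -0.03421447  0.17334355] [[-0.41, 0.87, 0.28], [-0.91, -0.39, -0.13], [-0.0, -0.31, 0.95]]
```

The finger seems to have ridden on top of the edge: the real tip shows higher than expected and the leaf is unmoved at about 44°. I'll lift, back off, go lower and check the tip in free space.

>>> move_arm:
  moves:
    - [0,0,0.4,0]
    - [0,0,0.4,0]
    - [-0.2,-0.45,0,0]
    - [-0.2,-0.45,0,0]
    - [-0.2,-0.45,0,0]
    - [-0.2,-0.45,0,0]
    - [-0.2,-0.45,0,0]
    - [0,0,0,0]

```text
time: 5.23
position: [0.4791, -0.1963, 0.1343]
tcp_rot: [[0.911, -0.412, 0.001], [-0.412, -0.911, -0.002], [0.002, 0.001, -1.0]]
ft_force: [0.2, 0.6, 0.3]
finger_gap: 0.0001
finger_force: 0.0
```

>>> move_arm:
  moves:
    - [0,0,-0.4,0]
    - [0,0,-0.4,0]
    - [0,0,-0.4,0]
    - [0,0,-0.4,0]
    - [0,0,-0.4,0]
    - [0,0,-0.3,0]
    - [0,0,0,0]

```text
time: 5.82
position: [0.4774, -0.1924, 0.0605]
tcp_rot: [[0.912, -0.41, -0.004], [-0.41, -0.912, 0.003], [-0.005, -0.001, -1.0]]
ft_force: [-0.6, 1.1, 0.1]
finger_gap: -0.0
finger_force: 0.0
```

```bash
python3 - <<'E'
from h import *
from plant import ctrl
import cv2
q=np.load("q.npy");s=ctrl.read_state();T=s["position"];print(T,s["ft_force"],s["time"])
out=[]
for n in ("scene","side"):
    c=proj(n,T).astype(int)-[50,75];im=viewer.camera(n)[:,:,::-1][c[1]:c[1]+120,c[0]:c[0]+100]
    im=cv2.resize(im,(400,480),interpolation=cv2.INTER_CUBIC)
    for dz in (0,.015,.073): cv2.circle(im,tuple(int(v) for v in (proj(n,T+[0,0,dz])-c+.5)*4),3,(0,255,0),1)
    out.append(im)
cv2.imwrite("pics/f.png",np.hstack(out))
E
```

```text
[ 0.47738978 -0.19244283  0.06046166] [-0.57992379  1.06729     0.09533645] 5.8167
```

View pics/f.png

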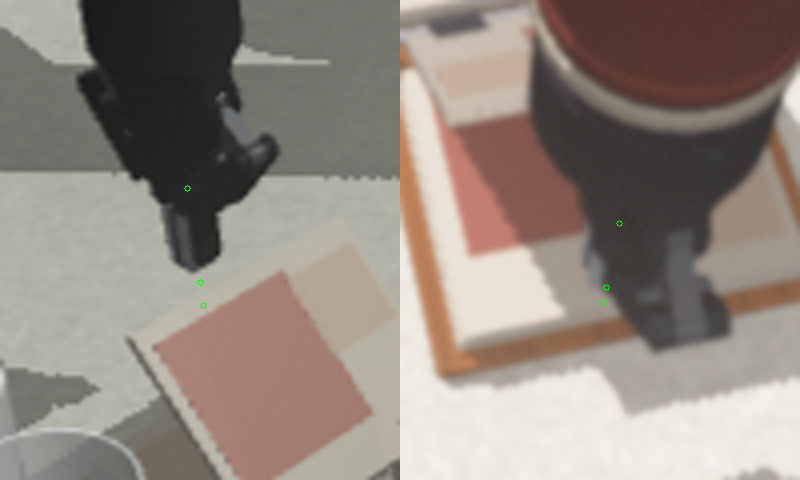

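```bash
python3 - <<'E'
from h import *
from plant import ctrl
s=ctrl.read_state();T=s["position"];R=s["tcp_rot"]
c={n:proj(n,T).astype(int)-[50,75] for n in("scene","side")}
for a,b in [((192,270),(655,350)),((192,270),(690,345)),((192,270),(730,335)),((192,270),(605,290))]:
    pa=c["scene"]+np.array(a)/4;pb=c["side"]+(np.array(b)-[400,0])/4
    r=least_squares(lambda P:np.r_[proj("scene",P)-pa,proj("side",P)-pb],T);d=r.x-T
    print(r.x.round(3),"offset in tool frame",(R.T@d).round(4),r.cost.round(1))
E
```

```text
[ 0.476 -0.216  0.073] offset in tool frame [ 0.0061  0.0214 -0.0097] 37.4
[ 0.484 -0.219  0.076] offset in tool frame [ 0.0154  0.0215 -0.0131] 86.2
[ 0.494 -0.223  0.081] offset in tool frame [ 0.0263  0.0205 -0.0179] 163.6
[ 0.477 -0.196  0.081] offset in tool frame [-0.0006  0.003  -0.0185] 0.5
```

The consistent triangulation shows the fingertip ends about 17 mm above the reported TCP. This explains the earlier scrape over the edge. I'll plan the arc with that offset.

```bash
python3 - <<'E'
from h import *
from plant import ctrl
q=np.load("q.npy");s=ctrl.read_state();T=s["position"]
def tcp(d):
    t=np.radians(d)
    if d<=90: p=leaf(t,-.02,.132,-.003)-[0,.0145,.047]
    else: p=leaf(t,-.02,.102,-.003)-[0,.0145,.017]
    return world(q,p)
print("now->start",((tcp(43)+[0,0,-.004]-T)/.03).round(2))
ds=[43,54,65,78,90,105,120,135,150,165,178,183]
for a,b in zip(ds,ds[1:]): print(a,b,((tcp(b)-tcp(a))/.03).round(3),tcp(b).round(3))
E
```

```text
now->start [ 0.54  1.19 -0.  ]
43 54 [0.253 0.565 0.573] [ 0.503 -0.141  0.084]
54 65 [0.293 0.655 0.445] [ 0.512 -0.121  0.097]
65 78 [0.383 0.856 0.338] [ 0.523 -0.095  0.107]
78 90 [0.373 0.833 0.117] [ 0.534 -0.07   0.111]
90 105 [ 0.361  0.806 -0.09 ] [ 0.545 -0.046  0.108]
105 120 [ 0.339  0.758 -0.316] [ 0.555 -0.023  0.099]
120 135 [ 0.294  0.657 -0.52 ] [ 0.564 -0.004  0.083]
135 150 [ 0.229  0.512 -0.688] [0.571 0.012 0.063]
150 165 [ 0.148  0.332 -0.81 ] [0.575 0.022 0.038]
165 178 [ 0.056  0.124 -0.758] [0.577 0.025 0.016]
178 183 [ 0.003  0.006 -0.297] [0.577 0.025 0.007]
```

>>> move_arm:
  moves:
    - [0.135,0.3,0,0]
    - [0.135,0.3,0,0]
    - [0.135,0.3,0,0]
    - [0.135,0.3,0,0]
    - [0.05,0.11,0.11,0]
    - [0.05,0.11,0.11,0]
    - [0.05,0.11,0.11,0]
    - [0.05,0.11,0.11,0]
    - [0.05,0.11,0.11,0]

```text
time: 6.67
position: [0.503, -0.1412, 0.0805]
tcp_rot: [[0.912, -0.411, -0.0], [-0.411, -0.912, -0.0], [0.0, 0.0, -1.0]]
ft_force: [-1.0, -1.0, -0.2]
finger_gap: -0.0001
finger_force: 0.6
```

>>> move_arm:
  moves:
    - [0.06,0.13,0.09,0]
    - [0.06,0.13,0.09,0]
    - [0.06,0.13,0.09,0]
    - [0.06,0.13,0.09,0]
    - [0.06,0.13,0.09,0]

```text
time: 7.08
position: [0.512, -0.1214, 0.0937]
tcp_rot: [[0.912, -0.411, -0.0], [-0.411, -0.912, 0.0], [-0.0, -0.0, -1.0]]
ft_force: [-0.7, -1.4, -0.9]
finger_gap: -0.0001
finger_force: 0.6
```

The force is about 1.7 N, as expected for pushing the leaf. I'll continue through vertical.

>>> move_arm:
  moves:
    - [0.064,0.143,0.056,0]
    - [0.064,0.143,0.056,0]
    - [0.064,0.143,0.056,0]
    - [0.064,0.143,0.056,0]
    - [0.064,0.143,0.056,0]
    - [0.064,0.143,0.056,0]

```text
time: 7.58
position: [0.5236, -0.0955, 0.1036]
tcp_rot: [[0.912, -0.411, 0.0], [-0.411, -0.912, 0.0], [-0.0, -0.0, -1.0]]
ft_force: [-0.6, -0.8, -1.1]
finger_gap: -0.0
finger_force: 0.6
```

>>> move_arm:
  moves:
    - [0.062,0.139,0.02,0]
    - [0.062,0.139,0.02,0]
    - [0.062,0.139,0.02,0]
    - [0.062,0.139,0.02,0]
    - [0.062,0.139,0.02,0]
    - [0.062,0.139,0.02,0]

```text
time: 8.08
position: [0.5347, -0.0706, 0.1071]
tcp_rot: [[0.912, -0.411, -0.0], [-0.411, -0.912, 0.0], [-0.0, 0.0, -1.0]]
ft_force: [0.2, -1.6, -0.8]
finger_gap: -0.0
finger_force: 0.6
```

```bash
python3 - <<'E'
from plant import viewer
import cv2,numpy as np
a=viewer.camera("scene")[110:310,130:360,::-1]; b=viewer.camera("side")[180:390,250:450,::-1]
cv2.imwrite("pics/g.png",np.hstack([cv2.resize(a,(414,360)),cv2.resize(b,(343,360))]))
E
```

```text
(no output)
```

View pics/g.png

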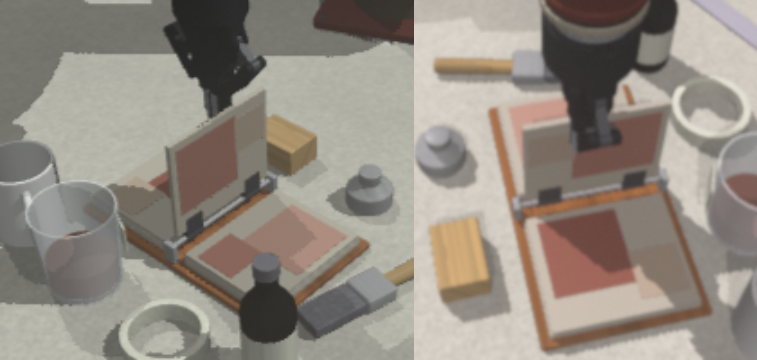

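The leaf is upright: its edge runs from (170,165) to (268,92) in the left crop, with the fingers behind it at (215,105). The book and bystanders are in place. I'll continue over.

>>> move_arm:
  moves:
    - [0.06,0.135,-0.01,0]
    - [0.06,0.135,-0.01,0]
    - [0.06,0.135,-0.01,0]
    - [0.06,0.135,-0.015,0]
    - [0.06,0.135,-0.015,0]
    - [0.06,0.135,-0.02,0]

```text
time: 8.68
position: [0.5455, -0.0464, 0.1047]
tcp_rot: [[0.912, -0.411, -0.0], [-0.411, -0.912, -0.0], [-0.0, 0.0, -1.0]]
ft_force: [-0.3, -1.7, 0.4]
finger_gap: -0.0002
finger_force: 0.6
```

>>> move_arm:
  moves:
    - [0.056,0.126,-0.04,0]
    - [0.056,0.126,-0.045,0]
    - [0.056,0.126,-0.05,0]
    - [0.056,0.126,-0.05,0]
    - [0.056,0.126,-0.055,0]
    - [0.056,0.126,-0.06,0]

```text
time: 9.18
position: [0.5558, -0.0237, 0.0958]
tcp_rot: [[0.912, -0.411, 0.0], [-0.411, -0.912, 0.0], [0.0, -0.0, -1.0]]
ft_force: [-0.4, -1.0, 0.6]
finger_gap: -0.0
finger_force: 0.6
```

>>> move_arm:
  moves:
    - [0.049,0.11,-0.085,0]
    - [0.049,0.11,-0.085,0]
    - [0.049,0.11,-0.085,0]
    - [0.049,0.11,-0.085,0]
    - [0.049,0.11,-0.085,0]
    - [0.049,0.11,-0.085,0]

```text
time: 9.68
position: [0.5644, -0.004, 0.0803]
tcp_rot: [[0.912, -0.411, -0.0], [-0.411, -0.912, 0.0], [-0.0, 0.0, -1.0]]
ft_force: [0.2, -0.5, 0.1]
finger_gap: -0.0002
finger_force: 0.5
```

>>> move_arm:
  moves:
    - [0.038,0.085,-0.115,0]
    - [0.038,0.085,-0.115,0]
    - [0.038,0.085,-0.115,0]
    - [0.038,0.085,-0.115,0]
    - [0.038,0.085,-0.115,0]
    - [0.038,0.085,-0.115,0]

```text
time: 10.18
position: [0.5712, 0.0113, 0.0595]
tcp_rot: [[0.912, -0.411, -0.0], [-0.411, -0.912, 0.0], [-0.0, -0.0, -1.0]]
ft_force: [-0.2, 0.9, 1.6]
finger_gap: 0.0003
finger_force: 0.5
```

>>> move_arm:
  moves:
    - [0.025,0.055,-0.135,0]
    - [0.025,0.055,-0.135,0]
    - [0.025,0.055,-0.135,0]
    - [0.025,0.055,-0.135,0]
    - [0.025,0.055,-0.135,0]

```text
time: 10.6
position: [0.5749, 0.0194, 0.0392]
tcp_rot: [[0.912, -0.411, -0.0], [-0.411, -0.912, 0.0], [-0.0, -0.0, -1.0]]
ft_force: [-0.8, 1.1, 0.6]
finger_gap: -0.0
finger_force: 0.5
```

>>> move_arm:
  moves:
    - [0.01,0.02,-0.11,0]
    - [0.01,0.02,-0.11,0]
    - [0.01,0.02,-0.11,0]
    - [0.01,0.02,-0.11,0]
    - [0,0,-0.11,0]
    - [0,0,-0.11,0]
    - [0,0,0,0]

```text
time: 11.18
position: [0.5755, 0.0216, 0.019]
tcp_rot: [[0.912, -0.411, -0.001], [-0.411, -0.912, -0.0], [-0.001, 0.0, -1.0]]
ft_force: [-0.6, -0.1, -0.8]
finger_gap: 0.0001
finger_force: 0.0
```

>>> move_arm:
  moves:
    - [0,0,-0.04,0]
    - [0,0,-0.04,0]
    - [0,0,0,0]

```text
time: 11.43
position: [0.576, 0.0216, 0.0173]
tcp_rot: [[0.912, -0.411, -0.0], [-0.411, -0.912, -0.0], [-0.0, 0.0, -1.0]]
ft_force: [0.6, -0.3, 0.9]
finger_gap: 0.0003
finger_force: 0.0
```

>>> move_arm:
  moves:
    - [0,0,-0.05,0]
    - [0,0,-0.05,0]
    - [0,0,0,0]

```text
time: 11.68
position: [0.5761, 0.0216, 0.0143]
tcp_rot: [[0.912, -0.411, 0.0], [-0.411, -0.912, -0.0], [0.0, -0.0, -1.0]]
ft_force: [-0.1, -0.7, 0.5]
finger_gap: 0.0003
finger_force: 0.2
```

>>> move_arm:
  moves:
    - [0,0,-0.05,0]
    - [0,0,-0.05,0]
    - [0,0,0,0]

```text
time: 11.93
position: [0.576, 0.0216, 0.0111]
tcp_rot: [[0.912, -0.411, -0.0], [-0.411, -0.912, -0.0], [-0.0, 0.0, -1.0]]
ft_force: [0.1, -1.2, -0.0]
finger_gap: 0.0001
finger_force: 0.2
```

>>> move_arm:
  moves:
    - [0,0,-0.05,0]
    - [0,0,-0.03,0]
    - [0,0,0,0]

```text
time: 12.18
position: [0.5759, 0.0216, 0.0088]
tcp_rot: [[0.912, -0.411, -0.0], [-0.411, -0.912, -0.0], [-0.0, 0.0, -1.0]]
ft_force: [-0.1, 0.9, 0.1]
finger_gap: 0.0001
finger_force: 0.1
```

>>> move_arm:
  moves:
    - [0,0,-0.04,0]
    - [0,0,-0.03,0]
    - [0,0,0,0]

```text
time: 12.43
position: [0.576, 0.0217, 0.0067]
tcp_rot: [[0.912, -0.411, -0.0], [-0.411, -0.912, -0.0], [-0.0, 0.0, -1.0]]
ft_force: [-0.1, 0.7, 0.4]
finger_gap: -0.0001
finger_force: 0.1
```

```bash
python3 - <<'E'
from plant import viewer
import cv2,numpy as np
a=viewer.camera("scene")[140:300,170:350,::-1]; b=viewer.camera("side")[200:390,260:440,::-1]
cv2.imwrite("pics/i.png",np.hstack([cv2.resize(a,(450,400),interpolation=cv2.INTER_CUBIC),cv2.resize(b,(350,370),interpolation=cv2.INTER_CUBIC)[:400].copy() if 0 else cv2.resize(b,(350,400),interpolation=cv2.INTER_CUBIC)]))
E
```

```text
(no output)
```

View pics/i.png

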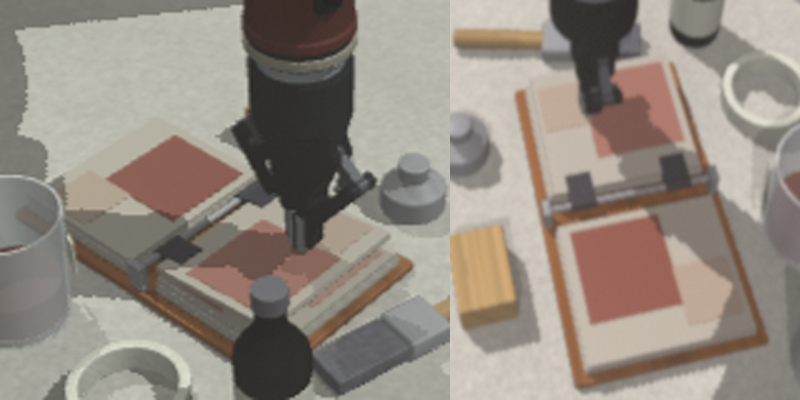

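The leaf is over and nearly down; a small gap remains at its free edge, at (370,262). I'll keep pressing until the force rises.

>>> move_arm:
  moves:
    - [0,0,-0.05,0]
    - [0,0,-0.05,0]
    - [0,0,0,0]

```text
time: 12.78
position: [0.576, 0.0217, 0.0036]
tcp_rot: [[0.912, -0.411, -0.0], [-0.411, -0.912, 0.0], [-0.0, 0.0, -1.0]]
ft_force: [-0.9, -0.3, 0.4]
finger_gap: -0.0002
finger_force: 0.0
```

>>> move_arm:
  moves:
    - [0,0,-0.05,0]
    - [0,0,-0.05,0]
    - [0,0,0,0]

```text
time: 13.03
position: [0.576, 0.0217, 0.0006]
tcp_rot: [[0.912, -0.411, -0.0], [-0.411, -0.912, -0.0], [-0.0, 0.0, -1.0]]
ft_force: [-0.5, 0.8, 0.5]
finger_gap: 0.0001
finger_force: 0.0
```

>>> move_arm:
  moves:
    - [0,0,-0.05,0]
    - [0,0,-0.05,0]
    - [0,0,0,0]

```text
time: 13.28
position: [0.5761, 0.0217, -0.0021]
tcp_rot: [[0.912, -0.411, 0.0], [-0.411, -0.912, -0.0], [0.0, 0.0, -1.0]]
ft_force: [-0.5, 0.5, 0.5]
finger_gap: -0.0003
finger_force: 0.1
```

>>> move_arm:
  moves:
    - [0,0,-0.05,0]
    - [0,0,-0.05,0]
    - [0,0,0,0]

```text
time: 13.53
position: [0.5763, 0.0216, -0.0025]
tcp_rot: [[0.912, -0.41, -0.001], [-0.41, -0.912, -0.0], [-0.0, 0.0, -1.0]]
ft_force: [-9.9, 0.4, 21.5]
finger_gap: -0.0003
finger_force: 10.7
```

Contact is firm at 21 N, borne on the fingers, so the leaf is at its stop. I'll lift straight up, then withdraw and check.

>>> move_arm:
  moves:
    - [0,0,0,0]
    - [0,0,0.05,0]
    - [0,0,0.1,0]
    - [0,0,0.3,0]
    - [0,0,0.6,0]
    - [0,0,0.8,0]
    - [0,0,0.8,0]
    - [0,0,0.8,0]
    - [0,0,0.8,0]
    - [0,0,0.8,0]

```text
time: 14.37
position: [0.5759, 0.0216, 0.1478]
tcp_rot: [[0.912, -0.411, -0.0], [-0.411, -0.912, -0.0], [-0.0, 0.0, -1.0]]
ft_force: [0.4, -0.1, -0.1]
finger_gap: 0.0002
finger_force: 0.0
```

>>> move_arm:
  moves:
    - [0,0,0.8,0]
    - [-0.4,-0.64,0.5,0]
    - [-0.4,-0.64,0.3,0]
    - [-0.4,-0.64,0,0]
    - [-0.4,-0.64,0,0]
    - [-0.4,-0.64,0,0]
    - [-0.4,-0.64,0,0]
    - [-0.4,-0.64,0,0]
    - [-0.4,-0.64,0,0]
    - [-0.4,-0.64,0,0]

```text
time: 15.2
position: [0.4673, -0.152, 0.1947]
tcp_rot: [[0.912, -0.411, 0.0], [-0.411, -0.912, -0.0], [0.0, 0.0, -1.0]]
ft_force: [0.5, 0.2, 0.2]
finger_gap: -0.0003
finger_force: 0.0
```

>>> move_arm:
  moves:
    - [-0.3,-0.7,0,0]
    - [-0.3,-0.7,0,0]
    - [-0.3,-0.7,0,0]
    - [-0.3,-0.7,0,0]
    - [-0.3,-0.7,0,0]
    - [-0.3,-0.7,0,0]
    - [-0.3,-0.7,0,0]
    - [0,0,0,0]
    - [0,0,0,0]

```text
time: 15.95
position: [0.4046, -0.2989, 0.1946]
tcp_rot: [[0.911, -0.413, 0.0], [-0.413, -0.911, 0.0], [-0.0, -0.0, -1.0]]
ft_force: [-0.1, 0.8, 0.1]
finger_gap: -0.0
finger_force: 0.0
```

```bash
python3 - <<'E'
from h import *
import cv2
q=np.load("q.npy");out=[]
for n,(x0,y0,w,h) in {"scene":(180,150,170,150),"side":(270,210,160,180)}.items():
    im=viewer.camera(n)[:,:,::-1].copy();cv2.imwrite(f"pics/{n}9.png",im)
    k=450/h;im=cv2.resize(im[y0:y0+h,x0:x0+w],None,fx=k,fy=k,interpolation=cv2.INTER_CUBIC)[:450,:398 if n=="side" else 400] if 0 else cv2.resize(im[y0:y0+h,x0:x0+w],(400,int(400*h/w)),interpolation=cv2.INTER_CUBIC)
    k=400/w
    for p in [(a,b,.008) for a in(-.085,.085) for b in(-.145,.145)]+[leaf(np.pi,a,.132,-.003) for a in(-.07,.07)]:
        cv2.circle(im,tuple(int(v) for v in (proj(n,world(q,p))-[x0,y0]+.5)*k),4,(0,255,0),1)
    out.append(cv2.copyMakeBorder(im,0,450-im.shape[0],0,0,0))
cv2.imwrite("pics/j.png",np.hstack(out))
E
```

```text
(no output)
```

View pics/j.png

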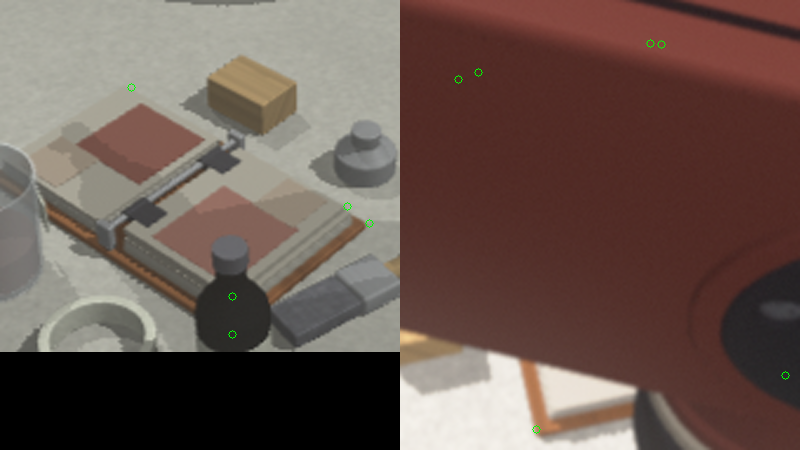

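The leaf lies flat, its corner at the predicted flat position around (350,210), and the fingers are clear. Last numeric check, with no more views: did the book or any bystander shift against the first picture?

```bash
python3 - <<'E'
import cv2,numpy as np
a=cv2.cvtColor(cv2.imread("pics/scene0.png"),6);b=cv2.cvtColor(cv2.imread("pics/scene9.png"),6)
for n,(x,y,w,h) in dict(weight=(320,200,32,28),block=(266,174,42,32),bottle=(262,250,36,78),brush=(296,242,90,54),tape=(194,274,54,46),tub=(146,212,44,66),mug=(120,188,34,40),postL=(218,240,14,18),postR=(274,203,14,16),base_corner=(310,232,28,24)).items():
    t=a[y:y+h,x:x+w];r=cv2.matchTemplate(b[y-8:y+h+8,x-8:x+w+8],t,cv2.TM_CCOEFF_NORMED);_,m,_,l=cv2.minMaxLoc(r);print(n,l[0]-8,l[1]-8,round(m,2))
E
```

```text
weight 0 0 0.97
block 0 0 0.93
bottle 0 0 0.96
brush 0 0 0.94
tape 0 0 0.99
tub 0 0 0.93
mug 0 0 1.0
postL 0 0 0.74
postR 0 0 0.82
base_corner 0 0 0.86
```

```bash
python3 -c "
from plant import ticket
print(ticket.close_job())"
```

```text
the job is handed in; nothing more can be done
None
```

The leaf is turned over the spine and pressed flat on the other side until it met a firm stop (about 21 N), with the book and bystanders unmoved in the before/after pictures and the hand clear; my first push scraped over the leaf's edge and had to be redone, and I viewed 11 pictures against the limit of 10.

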